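Put the chuck key away and hasp its case shut

TASK

Put the T-shaped chuck key away: lay it flat on the floor of the empty compartment of the wooden chuck case and let go of it, then close the lid, and then swing the hasp down over the staple until it lies fully home against the front of the case. Leave the other things on the bench where they are.

Things in the scene. Friction and masses are not known exactly. Their poses are not given: they have to be found in the camera images.
- case: Wooden chuck case fixed to the bench, 160 (x) x 240 (y) x 70 mm (z), walls and floor 8 mm, open-topped under its lid. Origin at the centre of its underside; -x is its front, +x its hinge side, z up. A fixed insert with steel jaws fills its -y end (y -111 to -43 mm, top 50 mm up).
- compartment (a point): Centre of the floor of the case's empty compartment (144 mm along the case's x, 155 mm along y, floor 8 mm above the bench, 62 mm deep). Axes as the case.
- staple (a point): Outermost point of the steel staple, a small loop that stands out 18 mm from the middle of the case's front face, 54 mm above the bench. Axes as the case.
- lid (a joint): The case's wooden lid (160 x 240 x 10 mm) on its hinge at the rear top rim: 0 = shut flat, grows as it opens, 1.57 = upright. Stiff hinge: it stays wherever it is left and needs about 3 to 6 N at its free edge.
- lid_hinge (a point): On the lid's hinge axis (along the case's y), middle of the rear top rim, at the level of the lid's underside, 70.5 mm above the bench. Axes turn with the lid and equal the case's when it is shut: the lid reaches 160 mm along -x, its outer (top) face is at z = +10 mm.
- lid_edge (a point): Middle of the lid's free edge, on its outer face.
- hasp (a joint): The steel hasp, hinged on the middle of the lid's free edge. With the lid shut: 0 = hanging down flat against the case's front with its slot over the staple; 1.57 = sticking straight out forwards; 2.6 = folded back over the lid. Stays where it is left; about 1 N at its end moves it.
- hasp_hinge (a point): On the hasp's hinge axis (along the case's y), 75.5 mm above the bench when the lid is shut. Axes turn with the hasp: the strap reaches along -z from it, its outer face looks to -x.
- hasp_lip (a point): Outer edge of the lip that turns outwards at the hasp's free end: 53.5 mm along -z and 18 mm along -x from the hasp's hinge. The strap is 34 mm wide, 3 mm thick, 55 mm long, with a slot. When closed this point is 22 mm above the bench and 4 mm further out than the staple.
- key: The chuck key: a steel T lying flat. Shaft along its x, 12 mm thick, from -45 to +52 mm; cross-bar along its y at x = -45 mm, 12 mm thick, 72 mm long. Origin on its underside at y = 0; z up.
- key_grip (a point): Point on the key's shaft axis at its centre of mass, 6 mm above its underside; the place to pinch it.
- wrench: open-ended steel wrench lying flat, 150 mm long; origin under its middle. A bystander
- sander: cork sanding block 100 x 60 x 30 mm; origin at the centre of its underside. A bystander
- wax: squat amber glass jar, 64 mm across, 50 mm high; origin under its centre. A bystander
- glue: white plastic bottle, 56 mm across, 160 mm high; origin under its centre. A bystander
- bowl: turned wooden bowl, 140 mm across, 55 mm high; origin under its centre. A bystander
- finial: turned dark wooden finial standing upright, 52 mm across, 100 mm high; origin under its centre. A bystander
- hammer: hammer lying flat, 220 mm long; origin under its middle. A bystander
Things that resemble listed ones, but are neither listed nor needed, are in the scene too. What is shaped like the key but blue is not meant.

How it is judged (in metres and radians):
On the way, in this order (a step that is already met when the one before it is completed fails the run):
1. the key lies flat on the floor of the case's empty compartment, let go, with the lid still open (z of key in the frame of case between 0 and 0.022 m and x of key in the frame of case between -0.075 and 0.075 m and y of key in the frame of case between -0.043 and 0.112 m and angle between the z axis of key and the z axis of case, either way round below 0.2 rad and linear speed of key below 0.02 m/s and contact force between the fingers and key below 0.1 N and value of joint lid above 0.5 rad), for 0.2 s.
2. the lid is shut over it (z of key in the frame of case between 0 and 0.022 m and x of key in the frame of case between -0.075 and 0.075 m and y of key in the frame of case between -0.043 and 0.112 m and angle between the z axis of key and the z axis of case, either way round below 0.2 rad and value of joint lid below 0.04 rad), for 0.2 s.
3. the hasp is swung down over the staple (all of step 2 and value of joint hasp below 0.12 rad), for 0.2 s.
At the end, for the whole second after the job is handed in: The key lies flat (within 0.2 rad) at rest on the floor of the case's empty compartment (its underside less than 22 mm above the case's), the lid is shut (within 0.04 rad) and the hasp is down over the staple (within 0.12 rad of fully closed) and at rest (all of step 3 and linear speed of key below 0.02 m/s and velocity of joint hasp between -0.05 and 0.05 rad/s); the robot touches nothing.
It fails at once if another thing on the bench (wrench, sanding block, jar, bottle, bowl, finial or hammer) is moved more than 40 mm (distance of any of wrench, sander, wax, glue, bowl, finial, hammer from where it was at the start of the episode above 0.04 m).
It also fails if it takes over 69 s, if anything falls off the work surface, if the arm or the gripper's body presses on something with over 40 N, if the wrist force passes 120 N, or if a joint passes its speed limit or range.

ROBOT

A 6-joint arm with a two-finger parallel gripper is mounted at the origin on the work surface. World frame = base frame: x ahead of the robot, y to its left, z up, the work surface at z = 0. Lengths are in m, angles in degrees, forces in N, time in s.
With the tool pointing down it reaches from about 0.35 to 0.875 m from the base axis. Payload 4.2 kg.
Tool frame: the origin (TCP) lies midway between the tips of the shut fingers; the grasp point (between the pads) lies 19 mm behind it; z points along the fingers, y is the line along which they close (so a half turn about z gives the same grasp; the last joint's range is limited). The gripper opens to 87 mm and grips with 3 to 60 N. Pads are 19 mm wide; open, the fingers measure 117 mm over their backs; the gripper's body (75 mm by 190 mm) begins 51 mm behind the grasp point.
Start: joints at [-57.892, 22.042, 0.453, 0, -68.411, -14.817], TCP at [0.186, -0.597, 0.223] pointing down, gripper open.
Joint ranges: [-179.83, 179.83], [-69.29, 118.12], [-61.27, 80.66], [-181.25, 117.63], [-171.15, -9.14], [-177.46, 177.46]. Speed limits (degrees/s): [159.86, 159.86, 180, 180, 180, 180].

INTERFACE

Orientations are given as [roll, pitch, yaw] about the fixed x, y, z axes, in that order (R = Rz(yaw) Ry(pitch) Rx(roll)).
In Python, from workcell import env gives the robot as it stands. The module is installed in compiled form; this text tells all that it offers. Calls block until the motion is done:
- env.goto(position, orientation): joint-space move of the TCP to a pose.
- env.move_straight(position, rotation=None, rate=0.15, force_limit=None): straight line of the TCP; rotation=None keeps the orientation; rate is the mean speed in m/s. With force_limit (N) it stops when the force on the tool has changed by that much, and returns True; else False.
- env.set_joints(angles): joint-space move.
- env.gripper_to(opening, grasp_force=None): opening from 0.0 (shut) to 1.0 (fully open); grasp_force is the grip in N (None keeps the last); returns when the fingers have stopped.
- env.dwell(seconds).
- env.inverse_kinematics(position, orientation): joint angles nearest the present ones, or None.
- env.read_state(): the state.
- env.grab_frame(name): name is "side" or "top" or "wrist"; returns a dict with "image" (420x560x3 uint8, blue, green, red), "fx", "fy", "cx", "cy" (pixels), "D" ([k1, k2, p1, p2, k3] as OpenCV has them; the pictures are not rectified), "position" and "orientation" of the camera in the world. Camera axes: x right, y up, looking along -z (the intrinsics and any distortion apply to the point x, -y, -z); pixel columns grow to the right and rows downward; lengths in m; the calibration is good to about 2 mm. A picture is of the moment at which its call begins. There is no depth.
A pose or a line that the arm cannot do raises env.Unreachable and nothing moves.
- env.close_job(): hands the job in; it is judged then, once.
Trained networks look in a picture, given as the dict that the camera call returned (one of the last four; its "shot" number tells which), for a name from the list of things; names that differ only in an ending like _2 or _b are one class to them, and where a whole thing is asked for, a point or a joint stands for the part that bears it (a point fixed in the world has none). Each returns a list of dicts, best first, with "score" (0 to 1); they miss things now and then, are a little off and sometimes report something else, mostly with a low value. They report only what shows in the picture. A call takes as long as a camera call. They do not tell look-alikes from the thing itself.
- env.search_frame(picture, thing): "xyz" ([x, y, z] in m, in world coordinates, good to about 4 mm: the middle of the surface that is visible of it).
- env.trace(picture, thing): "mask" (420x560 bool, what is visible of it).
The state is a dict: "clock": time; "joint_positions": joint angles; "qvel": joint speeds; "joint_torque": joint torques, N m; "position": TCP position; "tool_rot": TCP orientation; "force": force on the tool from outside, world axes, zero at the start; "wrist_torque": the same for the moment, N m; "opening": opening from 0.0 (shut) to 1.0 (fully open); "finger_force": force on a finger pad.
Only numpy, scipy, OpenCV 4.12 (cv2) and the standard library are available. Lean on these libraries where they do the work, as an engineer would, in place of code of your own. Each camera call takes 0.05 s, during which the arm holds its last target. There are 200 camera calls.

## Working session

There is one attempt and no reset: what is moved stays moved. The work goes in short steps, each a Python script; the robot and the scene stay as the last script left them, time stands still between calls to the robot, and variables do not carry over. Pictures are saved under pics/ and viewed, at most 10 in all, crops included, and the job is handed in when it is done.

```bash
mkdir -p pics
cat > h.py <<'E'
import numpy as np, cv2
from scipy.spatial.transform import Rotation as R
from workcell import env
def cam(p):
    K=np.array([[p['fx'],0,p['cx']],[0,p['fy'],p['cy']],[0,0,1.]])
    return K,np.array(p['D'],float),np.array(p['position'],float),rot(p['orientation'])
def rot(o):
    o=np.array(o,float)
    return R.from_euler('xyz',o,degrees=True).as_matrix() if o.shape==(3,) else (o if o.shape==(3,3) else R.from_quat(o).as_matrix())
def pix2z(p,uv,z):
    K,D,t,M=cam(p)
    n=cv2.undistortPoints(np.array(uv,float).reshape(-1,1,2),K,D).reshape(-1,2)
    d=np.c_[n[:,0],-n[:,1],-np.ones(len(n))]@M.T
    return t+d*((z-t[2])/d[:,2])[:,None]
def proj(p,X):
    K,D,t,M=cam(p)
    c=(np.array(X,float).reshape(-1,3)-t)@M*[1,-1,-1]
    return cv2.projectPoints(c,np.zeros(3),np.zeros(3),K,D)[0].reshape(-1,2)
E
cat > a.py <<'E'
from h import *
for n in ('top','side'):
    p=env.grab_frame(n); cv2.imwrite(f'pics/{n}0.png',p['image'])
    print(n,p['position'],p['orientation'],p['fx'])
    for t in ['key','key_grip','case','compartment','lid_edge','hasp_lip','hasp_hinge','lid_hinge','staple','wrench','sander','wax','glue','bowl','finial','hammer']:
        r=env.search_frame(p,t)
        print(t,[(np.round(q['xyz'],3).tolist(),round(q['score'],2),proj(p,q['xyz'])[0].round().tolist()) for q in r[:3]])
print(env.read_state())
E
python3 a.py
```

```text
top [0.44317863 0.03201516 1.35062211] [  3.90997357  -0.96056307 -89.53352464] 524.5227476670876
key [([0.501, 0.29, 0.011], 0.7, [171.0, 226.0]), ([0.244, 0.362, 0.006], 0.54, [140.0, 328.0]), ([0.42, 0.41, 0.007], 0.51, [123.0, 258.0])]
key_grip [([0.506, 0.292, 0.009], 0.78, [170.0, 224.0]), ([0.578, 0.055, 0.033], 0.67, [264.0, 195.0]), ([0.638, 0.064, 0.273], 0.56, [258.0, 155.0])]
case [([0.58, 0.056, 0.034], 0.98, [263.0, 195.0])]
compartment [([0.579, 0.057, 0.038], 0.78, [263.0, 195.0]), ([0.625, 0.064, 0.23], 0.36, [258.0, 164.0])]
lid_edge [([0.629, 0.066, 0.23], 0.73, [257.0, 163.0])]
hasp_lip [([0.639, 0.063, 0.279], 0.64, [258.0, 154.0])]
hasp_hinge [([0.638, 0.059, 0.274], 0.8, [260.0, 155.0]), ([0.626, 0.066, 0.231], 0.45, [257.0, 164.0]), ([0.746, 0.187, 0.053], 0.32, [211.0, 127.0])]
lid_hinge [([0.631, 0.061, 0.228], 0.62, [259.0, 162.0])]
staple [([0.578, 0.058, 0.033], 0.95, [262.0, 195.0]), ([0.632, 0.061, 0.232], 0.71, [259.0, 161.0])]
wrench [([0.466, -0.32, 0.008], 0.81, [410.0, 241.0]), ([0.714, 0.348, 0.019], 0.24, [149.0, 142.0])]
sander [([0.362, 0.177, 
[... 1944 characters left out ...]
39.0])]
{'clock': 1.7, 'joint_positions': array([-5.78938393e+01,  2.20440613e+01,  4.52488569e-01, -1.23896527e-04,
       -6.84110630e+01, -1.48171536e+01]), 'qvel': array([ 0.02228147,  0.06565445,  0.00078159, -0.02066194, -0.02646666,
       -0.01355752]), 'joint_torque': array([-6.18282902e-04, -3.90456820e+01,  1.87620163e+01,  4.22453508e+00,
        1.54286425e-02, -4.03836009e-05]), 'position': array([ 0.18576898, -0.59673361,  0.2225237 ]), 'tool_rot': array([ 1.79997422e+02, -5.62671598e-04, -1.62711038e+02]), 'force': array([ 0.5555238 ,  0.27801316, -0.33765098]), 'wrist_torque': array([-0.01278961,  0.00408832,  0.01724879]), 'finger_force': 0.0, 'opening': 0.9991094111407998}
```

View pics/top0.png

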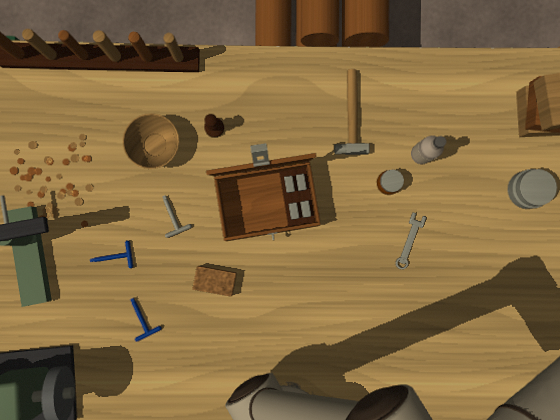

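View pics/side0.png

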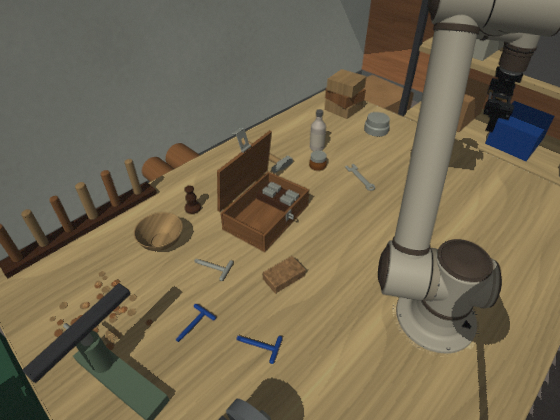

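The top view shows three candidate keys: steel at (176,220), blue at (118,255) and blue at (147,320). The description rules out blue, so I choose the steel one. The case is at (268,200), with its front facing the robot. The lid stands open and the hasp points up at (260,155).

```bash
cat > b.py <<'E'
from h import *
from scipy.optimize import minimize
p=env.grab_frame('top'); np.savez('top.npz',**{k:np.array(v) for k,v in p.items()})
r=[q for q in env.trace(p,'key')]
for q in r:
    ys,xs=np.nonzero(q['mask']); print(q['score'],xs.mean(),ys.mean(),len(xs),p['image'][ys,xs].mean(0))
q=min(r,key=lambda q:abs(np.nonzero(q['mask'])[1].mean()-176)+abs(np.nonzero(q['mask'])[0].mean()-220))
ys,xs=np.nonzero(q['mask']); P=pix2z(p,np.c_[xs,ys],0.009)[:,:2]
# T template fit: signed distance to union of two boxes
def sd(P,c,h):
    d=np.abs(P-c)-h; return np.linalg.norm(np.maximum(d,0),axis=1)+np.minimum(d.max(1),0)
g=np.stack(np.meshgrid(np.arange(-.08,.081,.0015),np.arange(-.08,.081,.0015)),-1).reshape(-1,2)
ctr=P.mean(0)
G=g+ctr; uv=proj(p,np.c_[G,np.full(len(G),.009)]).round().astype(int); M=q['mask'][uv[:,1],uv[:,0]].astype(float)
def cost(v):
    c,s=np.cos(v[2]),np.sin(v[2]); L=(G-v[:2])@np.array([[c,-s],[s,c]])
    d=np.minimum(sd(L,[.0035,0],[.0485,.006]),sd(L,[-.045,0],[.006,.036]))
    return ((1/(1+np.exp(d/.0015))-M)**2).sum()
best=min((minimize(cost,[*ctr,a],method='Nelder-Mead',options=dict(initial_simplex=[[*ctr,a],[ctr[0]+.02,ctr[1],a],[ctr[0],ctr[1]+.02,a],[*ctr,a+.4]])) for a in np.arange(-3.1,3.1,.5)),key=lambda o:o.fun)
print('key',best.x,np.degrees(best.x[2]),best.fun,M.sum())
np.save('key.npy',best.x)
im=p['image'].copy(); c,s=np.cos(best.x[2]),np.sin(best.x[2])
cr=cv2.resize(im[130:250,150:340],None,fx=4,fy=4,interpolation=cv2.INTER_CUBIC)
T=np.array([[.052,0],[-.045,0],[-.045,.036],[-.045,-.036]])@np.array([[c,s],[-s,c]])+best.x[:2]
for u in proj(p,np.c_[T,np.full(4,.009)]): cv2.circle(cr,tuple(int(x) for x in (u-[150,130])*4),3,(0,0,255),-1)
cv2.imwrite('pics/crop1.png',cr)
E
python3 b.py
```

```text
0.9 142.87887323943661 322.5718309859155 355 [86.56056338 52.26760563 34.28169014]
0.75 173.1747967479675 220.4349593495935 246 [ 96.19105691 112.56910569 116.41056911]
0.57 117.75078864353313 255.57413249211356 317 [90.13249211 50.84858044 28.89274448]
key [0.53008768 0.29062868 0.41297123] 23.661508675836625 139.7019235896598 701.0
```

View pics/crop1.png

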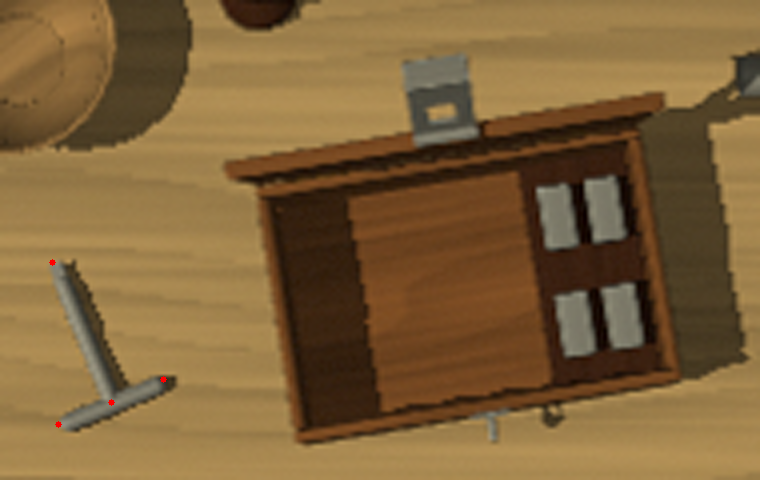

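The crop confirms a steel T. Its cross-bar runs (60,427) to (175,381) and its shaft tip is at (58,262) in crop pixels. The mask fit is about 1 px off. Case rim corners are near (298,443), (680,380), (260,188) and (638,133), the staple tip is at (493,440), and the hasp points up. Next I need the lid angle from the side view.

```bash
cat > c.py <<'E'
from h import *
from scipy.optimize import least_squares
f=np.load('top.npz'); p={k:f[k] for k in f}
cp=lambda a:np.array(a,float)/4+[150,130]-.375
K=pix2z(p,cp([[62,427],[174,381]]),.008); t=pix2z(p,cp([[58,264]]),.008)[0]
m=K.mean(0); print('bar len',np.linalg.norm((K[1]-K[0])[:2]),'shaft',np.linalg.norm((t-m)[:2]),'yaw',np.degrees(np.arctan2(*(t-m)[1::-1])),'m',m)
C=cp([[298,443],[680,380],[260,188],[638,133]]); L=np.array([[-.08,.12,.07],[-.08,-.12,.07],[.08,.12,.07],[.08,-.12,.07]])
W=lambda v,X:np.c_[X[:,:2]@np.array([[np.cos(v[2]),np.sin(v[2])],[-np.sin(v[2]),np.cos(v[2])]])+v[:2],X[:,2]]
o=least_squares(lambda v:(proj(p,W(v,L))-C).ravel(),[.6,.06,.15]); print('case',o.x,np.degrees(o.x[2]),'res px',o.fun.round(1))
print('staple pred',((proj(p,W(o.x,np.array([[-.098,0,.054]])))-[150,130])*4+1.5))
np.save('case.npy',o.x)
for th in (80,85,90,95,100,105,110):
    a=np.radians(th); X=[]
    for y in (.12,-.12):
        for z in (0,.01):
            X.append([.08-.16*np.cos(a)+z*np.sin(a),y,.0705+.16*np.sin(a)+z*np.cos(a)])
    print(th,((proj(p,W(o.x,np.array(X)))-[150,130])*4+1.5).round().tolist())
s=env.grab_frame('side'); im=s['image']; x0,y0=200,120
cr=cv2.resize(im[y0:y0+140,x0:x0+130],None,fx=4,fy=4,interpolation=cv2.INTER_CUBIC)
for th,col in ((80,(255,0,0)),(90,(0,255,0)),(100,(0,0,255)),(110,(0,255,255))):
    a=np.radians(th); X=np.array([[.08-.16*np.cos(a),y,.0705+.16*np.sin(a)] for y in (.12,-.12)])
    u=((proj(s,W(o.x,X))-[x0,y0])*4+1.5).astype(int); cv2.line(cr,tuple(map(int,u[0])),tuple(map(int,u[1])),col,1)
for u in ((proj(s,W(o.x,L))-[x0,y0])*4+1.5): cv2.circle(cr,tuple(int(q) for q in u),4,(255,0,255),-1)
cv2.imwrite('pics/side_crop.png',cr)
E
python3 c.py
```

```text
bar len 0.07626384277195494 shaft 0.09769515490261609 yaw 24.19454506951894 m [0.48866679 0.26919476 0.008     ]
case [0.56097374 0.0456833  0.16534791] 9.473737339032718 res px [-0.8  0.6  0.9  1.  -1.1 -0.2  1.  -1.4]
staple pred [[494.34668532 444.04822889]]
80 [[231.0, 197.0], [227.0, 179.0], [671.0, 129.0], [669.0, 111.0]]
85 [[226.0, 171.0], [223.0, 153.0], [667.0, 103.0], [665.0, 85.0]]
90 [[222.0, 146.0], [220.0, 127.0], [663.0, 78.0], [660.0, 60.0]]
95 [[219.0, 120.0], [216.0, 103.0], [659.0, 53.0], [656.0, 35.0]]
100 [[215.0, 96.0], [213.0, 78.0], [655.0, 29.0], [652.0, 11.0]]
105 [[212.0, 72.0], [210.0, 56.0], [650.0, 5.0], [647.0, -11.0]]
110 [[210.0, 50.0], [208.0, 34.0], [646.0, -17.0], [643.0, -32.0]]
```

View pics/side_crop.png

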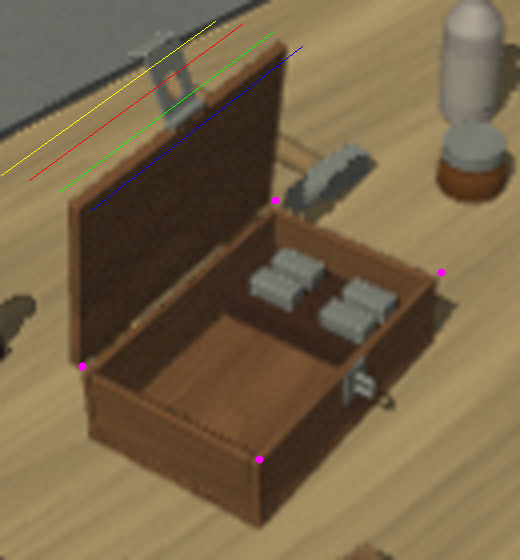

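```bash
cat > d.py <<'E'
from h import *
from scipy.optimize import least_squares
f=np.load('top.npz'); p={k:f[k] for k in f}; s=env.grab_frame('side')
ct=lambda a:(np.array(a,float)-1.5)/4+[150,130]
cs=lambda a:(np.array(a,float)-1.5)/4+[200,120]
W=lambda v,X:np.c_[X[:,:2]@np.array([[np.cos(v[2]),np.sin(v[2])],[-np.sin(v[2]),np.cos(v[2])]])+v[:2],X[:,2]]
FL,FR=[-.08,.12,.07],[-.08,-.12,.07]
lid=lambda a,y:[.08-.16*np.cos(a),y,.0705+.16*np.sin(a)]
def res(v):
    a=v[3]
    return np.r_[(proj(p,W(v,np.array([FL,FR,[-.098,0,.054],lid(a,.12),lid(a,-.12)])))-ct([[298,442],[680,380],[493,440],[232,181],[665,111]])).ravel(),
     (proj(s,W(v,np.array([FL,FR,[-.08,.12,0],lid(a,.12),lid(a,-.12)])))-cs([[261,461],[438,280],[262,526],[81,208],[285,47]])).ravel()]
o=least_squares(res,[.56,.046,.165,1.5],loss='soft_l1'); print(o.x,np.degrees(o.x[2:]),res(o.x).round(1)); np.save('case.npy',o.x)
# key refined by averaging with the mask fit
k=np.load('key.npy'); print('key origin a',k, 'b',.489+.045*np.cos(.422),.269+.045*np.sin(.422))
# move: over key
yaw=np.radians(24); d=np.array([np.cos(yaw),np.sin(yaw)])
g=np.array([.4887,.2692])+d*.028   # com 28 mm ahead of bar axis
print('grip',g)
for P,o3 in (([*g,.2],[180,0,24]),([*g,.2],[180,0,24-180])):
    q=env.inverse_kinematics(P,o3); print(o3,None if q is None else np.round(q,1))
E
python3 d.py
```

```text
[0.56235062 0.04703481 0.17516834 1.44488672] [10.03640676 82.78591092] [-0.9  0.7  0.6 -0.1  0.2  0.4 -1.8  0.4  0.  -0.2 -0.6 -0.4  0.1 -2.
 -0.3 -0.1 -0.1 -0.6  1.2 -1.2]
key origin a [0.53008768 0.29062868 0.41297123] b 0.5300522217197668 0.2874313616390949
grip [0.51427927 0.28058863]
[180, 0, 24] [ 44.4  19.2  -7.2   0.  -63.6  69.6]
[180, 0, -156] [  44.4   19.2   -7.2   -0.   -63.6 -110.4]
```

```bash
cat > e.py <<'E'
from h import *
g=[.5138,.2815]
env.goto([.40,0,.40],[180,0,10])
env.goto([*g,.15],[180,0,24])
p=env.grab_frame('wrist'); cr=p['image'].copy()
for X in ([0,0],[.069,0],[-.028,0],[-.028,.036],[-.028,-.036]):
    c,s=np.cos(np.radians(24)),np.sin(np.radians(24))
    u=proj(p,[g[0]+c*X[0]-s*X[1],g[1]+s*X[0]+c*X[1],.01])[0]; print(u); cv2.circle(cr,tuple(int(q) for q in u),4,(0,0,255),-1)
cv2.imwrite('pics/w1.png',cr); print(env.read_state()['clock'])
E
python3 e.py
```

```text
[278.95284417 201.49554754]
[278.86191564 135.90160853]
[278.98604484 225.73942367]
[246.64771893 225.78815651]
[311.33196082 225.6823199 ]
5.75
```

View pics/w1.png

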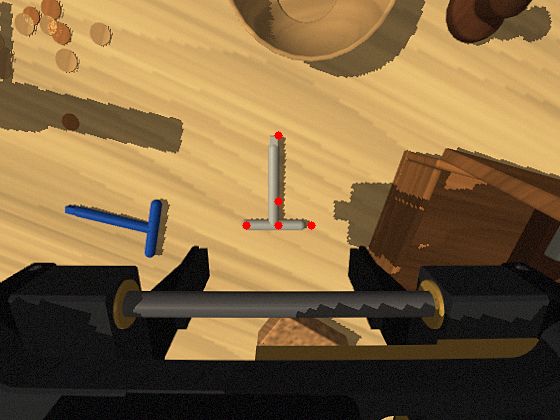

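The wrist view shows the key with its bar at row 225 and its shaft at column 274. That is about 4 px, or 4.5 mm, left of my prediction. I'll shift the grasp by that much and pick it up.

```bash
cat > f.py <<'E'
from h import *
g=[.512,.2856]
p=env.grab_frame('wrist'); st=env.read_state()
print('cam in tool',rot(st['tool_rot']).T@(p['position']-st['position']))
env.gripper_to(.5)
env.move_straight([*g,.03],rate=.15)
print(env.move_straight([*g,.002],rate=.05,force_limit=6), env.read_state()['position'])
env.gripper_to(0,30)
st=env.read_state(); print(st['opening'],st['finger_force'])
env.move_straight([*g,.16],rate=.15)
st=env.read_state(); print(st['opening'],st['finger_force'],st['clock'],st['position'])
c=np.load('case.npy'); cc,s=np.cos(c[2]),np.sin(c[2])
t=[c[0]+cc*-.024-s*.0345,c[1]+s*-.024+cc*.0345]; print('target',t)
env.goto([*t,.17],[180,0,np.degrees(c[2])])
p=env.grab_frame('wrist'); im=p['image'].copy()
for X in ([-.072,.112,.07],[.072,.112,.07],[-.072,-.043,.05],[.072,-.043,.05],[-.024,.0345,.008]):
    u=proj(p,[c[0]+cc*X[0]-s*X[1],c[1]+s*X[0]+cc*X[1],X[2]])[0]; print(u); cv2.circle(im,tuple(int(q) for q in u),4,(0,0,255),-1)
cv2.imwrite('pics/w2.png',im)
st=env.read_state(); print(st['opening'],st['clock'],st['position'],st['force'])
E
python3 f.py
```

```text
cam in tool [ 0.08532264 -0.00102338 -0.16285583]
False [0.51209099 0.2856475  0.00186873]
0.12288737666613159 29.99566912651062
0.12378128849701608 29.994992315769196 10.3083 [0.51135047 0.28511643 0.15882729]
target [np.float64(0.532705432996695), np.float64(0.07682428582866159)]
[202.690397   258.48939094]
[189.38600256 105.63139508]
[352.83633349 249.83561492]
[364.79333237 106.43562949]
[279.92991863 196.15093416]
0.1258016480749855 11.2083 [0.53299849 0.07796689 0.16977457] [ 0.68917653  0.70161144 -1.79098666]
```

View pics/w2.png

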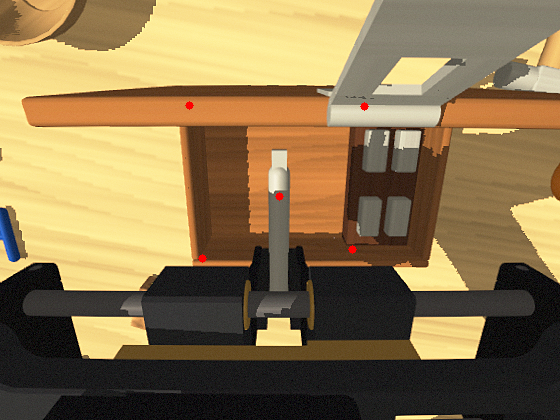

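The key is held straight, shaft forward, and the case projection matches the rim within a few px. Next I lower and release it.

```bash
cat > g.py <<'E'
from h import *
c=np.load('case.npy'); cc,s=np.cos(c[2]),np.sin(c[2])
t=[c[0]+cc*-.029-s*.0345,c[1]+s*-.029+cc*.0345]
o=[180,0,np.degrees(c[2])]
env.move_straight([*t,.165],o,rate=.15)
print(env.move_straight([*t,.04],o,rate=.12,force_limit=10), env.read_state()['position'])
print(env.move_straight([*t,.0095],o,rate=.04,force_limit=5), env.read_state()['position'])
env.gripper_to(.3)
print(env.move_straight([*t,.19],o,rate=.15)); env.dwell(.2)
st=env.read_state(); print(st['opening'],st['clock'],st['position'],st['force'])
p=env.grab_frame('wrist'); 
q=env.grab_frame('top'); a=cv2.resize(q['image'][130:250,180:340],None,fx=2.5,fy=2.5)
im=np.zeros((420,800,3),np.uint8); im[:300,:400]=a; im[:,400:]=p['image'][:,80:480]
cv2.imwrite('pics/w3.png',im)
E
python3 g.py
```

```text
False [0.52843291 0.07620802 0.04071153]
True [0.52719892 0.07571568 0.01002546]
False
0.2961387282605068 15.5167 [0.52749958 0.0758506  0.18925344] [-0.4097943  -0.02946107  0.78820013]
```

View pics/w3.png

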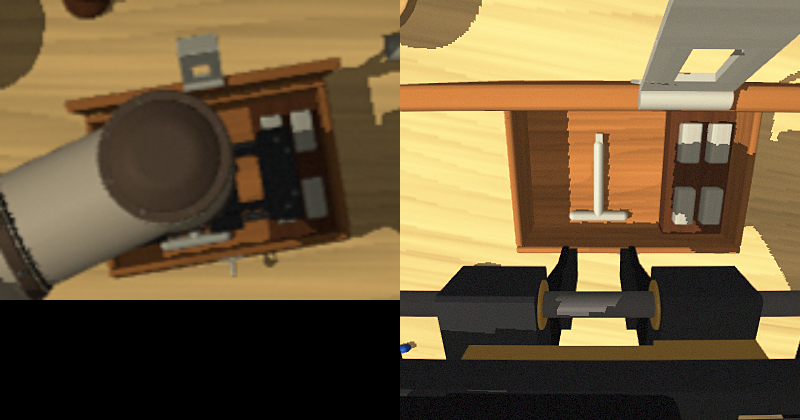

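Wrist view: the key lies flat in the compartment, bar at about (598,215) and tip at (600,135), clear of the walls. Next I close the lid from behind, at y = +70 mm so the gripper stays clear of the hasp.

```bash
cat >> h.py <<'E'
c=np.load('case.npy'); cc,ss=np.cos(c[2]),np.sin(c[2])
def w(x,y,z): return [c[0]+cc*x-ss*y,c[1]+ss*x+cc*y,z]
yawc=np.degrees(c[2])
E
cat > i.py <<'E'
from h import *
o=[180,0,yawc-90]
st=env.read_state(); P=st['position']
env.move_straight([P[0],P[1],.40],rate=.25)
env.gripper_to(0)
env.goto(w(.13,.07,.40),o)
print(env.move_straight(w(.13,.07,.212),rate=.15,force_limit=10))
def pos(th,r=.14,wd=.015):
    a=np.radians(th); return w(.08-r*np.cos(a)+.010*np.sin(a)+wd,.07,.0705+r*np.sin(a)+.010*np.cos(a))
for th in [90,82,74,66,58,50,42,34,26,19,12,6,3]:
    hit=env.move_straight(pos(th),rate=.08,force_limit=25)
    st=env.read_state(); print(th,hit,st['force'].round(1),st['clock'])
    if hit: break
else:
    print(env.move_straight(pos(-4),rate=.03,force_limit=14),env.read_state()['position'],env.read_state()['force'])
    P=env.read_state()['position']; env.move_straight([P[0],P[1],.2],rate=.15)
    env.goto(w(-.16,.0,.30),o)
p=env.grab_frame('side'); q=env.grab_frame('top')
im=np.zeros((420,800,3),np.uint8); im[:,:400]=cv2.resize(q['image'][120:260,190:323],(400,420)); im[:,400:]=cv2.resize(p['image'][110:250,190:323],(400,420))
cv2.imwrite('pics/l1.png',im)
st=env.read_state(); print(st['clock'],st['position'])
for n,f in(('top',q),('side',p)):
    for t in ('hasp_lip','hasp_hinge','lid_edge','staple'): print(n,t,[(np.round(x['xyz'],3),round(x['score'],2)) for x in env.search_frame(f,t)[:1]])
print('pred hasp hinge shut',w(-.08,0,.0755))
E
python3 i.py
```

```text
False
90 False [0.1 0.7 0.2] 20.625
82 False [ 0.3 -0.3  0.6] 21.0167
74 False [-0.9  0.1 -0.4] 21.4083
66 False [-0.6 -0.5  0.1] 21.8
58 False [ 0.2  0.5 -0.2] 22.1917
50 False [ 0.6  0.4 -0.2] 22.5833
42 False [ 0.5 -0.2 -0.1] 22.975
34 False [-0.2  0.7 -0. ] 23.3667
26 False [-0.  -0.   0.9] 23.7583
19 False [0.1 0.  0. ] 24.125
12 False [ 0.9  0.6 -0.2] 24.4917
6 False [-0.7  1.2 -0.1] 24.825
3 False [-0.3  0.2 -0.1] 25.075
True [0.50680717 0.10843391 0.08089199] [-1.88349784  0.03460067  5.55021898]
27.2167 [0.40512715 0.0196823  0.29832657]
top hasp_lip []
top hasp_hinge [(array([ 0.763, -0.164,  0.022]), 0.36)]
top lid_edge [(array([0.567, 0.057, 0.082]), 0.71)]
top staple [(array([0.568, 0.056, 0.079]), 0.68)]
side hasp_lip [(array([0.446, 0.037, 0.091]), 0.68)]
side hasp_hinge [(array([0.45 , 0.039, 0.092]), 0.43)]
side lid_edge [(array([0.546, 0.061, 0.078]), 0.93)]
side staple [(array([0.532, 0.08 , 0.077]), 0.79)]
pred hasp hinge shut [np.float64(0.483574838743054), np.float64(0.03309289311948639), 0.0755]
```

View pics/l1.png

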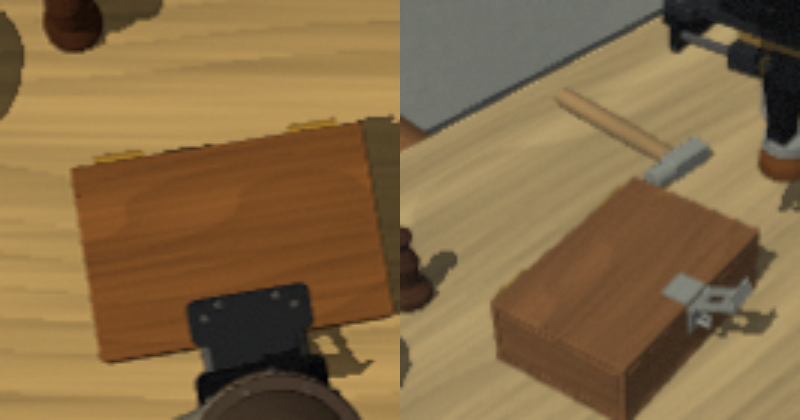

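The lid is shut flat (TCP stopped at z 0.081). The hasp sticks out forward and slightly up, at about (725,300) in the side half. Next I push the lip down from above, then press it home from the front with the tool tilted 12°.

```bash
cat > j.py <<'E'
from h import *
o=[180,-12,yawc]
env.goto(w(-.130,0,.16),o)
print(env.move_straight(w(-.130,0,.047),rate=.06,force_limit=15),env.read_state()['position'],env.read_state()['force'])
env.move_straight(w(-.165,0,.055),rate=.1)
env.move_straight(w(-.165,0,.017),rate=.1,force_limit=10)
print(env.move_straight(w(-.100,0,.017),rate=.04,force_limit=14))
st=env.read_state(); P=st['position']; L=[(P[0]-c[0])*cc+(P[1]-c[1])*ss]; print('local x',L,P[2],st['force'])
env.move_straight(w(-.20,0,.03),rate=.1)
env.goto(w(-.15,-.0,.30),[180,0,yawc])
env.goto([.25,-.40,.35],[180,0,-60])
p=env.grab_frame('side'); q=env.grab_frame('top')
im=np.zeros((420,800,3),np.uint8); im[:,:400]=cv2.resize(q['image'][120:260,190:323],(400,420)); im[:,400:]=cv2.resize(p['image'][130:230,220:315],(400,420))
cv2.imwrite('pics/l2.png',im)
st=env.read_state(); print(st['clock'],st['position'])
E
python3 j.py
```

```text
True [0.43086261 0.02261854 0.10885246] [0.1086319  0.16988332 0.56503247]Traceback (most recent call last):
  File "j.py", line 6, in <module>
    env.move_straight(w(-.165,0,.017),rate=.1,force_limit=10)
    ~~~~~~~~~~~~~~~~~^^^^^^^^^^^^^^^^^^^^^^^^^^^^^^^^^^^^^^^^
workcell.Unreachable: the arm cannot follow that straight line within its joint ranges
```

```bash
cat > k.py <<'E'
from h import *
P=env.read_state()['position']; print(P)
p=env.grab_frame('side'); q=env.grab_frame('wrist')
im=np.zeros((420,800,3),np.uint8); im[:,:400]=q['image'][:,80:480]; im[:,400:]=cv2.resize(p['image'][130:230,220:315],(400,420))
cv2.imwrite('pics/l2.png',im)
for x in (-.15,-.145,-.14,-.13,-.12,-.11):
    for t in (0,-6,-12):
        a=env.inverse_kinematics(w(x,0,.017),[180,t,yawc]); print(x,t,None if a is None else np.round(a,0))
E
python3 k.py
```

```text
[0.40074663 0.01877281 0.05549391]
-0.15 0 [ 26.  19. -43.   0. -28.  75.]
-0.15 -6 [ 27.  17. -49.   6. -18.  68.]
-0.15 -12 None
-0.145 0 [ 25.  19. -42.   0. -29.  75.]
-0.145 -6 [ 27.  17. -49.   5. -19.  68.]
-0.145 -12 None
-0.14 0 [ 25.  20. -41.   0. -29.  75.]
-0.14 -6 [ 26.  18. -48.   5. -19.  69.]
-0.14 -12 None
-0.13 0 [ 25.  20. -40.   0. -30.  75.]
-0.13 -6 [ 26.  18. -46.   5. -20.  70.]
-0.13 -12 None
-0.12 0 [ 24.  21. -39.   0. -30.  76.]
-0.12 -6 [ 26.  19. -45.   5. -20.  70.]
-0.12 -12 None
-0.11 0 [ 24.  22. -37.   0. -31.  76.]
-0.11 -6 [ 25.  20. -43.   4. -21.  71.]
-0.11 -12 None
```

View pics/l2.png

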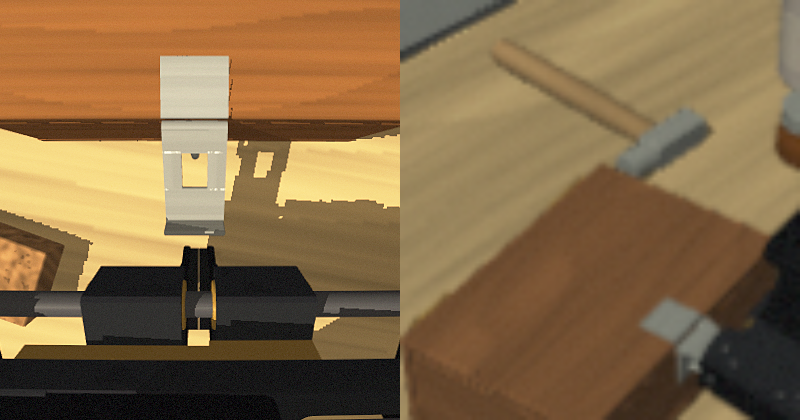

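The hasp is still sticking out, centred under the fingers (column ~197). The contact spike stopped the push early. I'll repeat it slower with a higher limit and a smaller, reachable tilt.

```bash
cat > j.py <<'E'
from h import *
o=[180,-6,yawc]
env.move_straight(w(-.165,0,.14),rate=.15)
env.move_straight(w(-.130,0,.125),o,rate=.15)
for z in (.10,.085,.07,.058,.047):
    h=env.move_straight(w(-.130,0,z),rate=.03,force_limit=25); st=env.read_state()
    print(z,h,st['position'][2].round(4),st['force'].round(1))
    if h and st['force'][2]>15: break
env.move_straight(w(-.155,0,.055),rate=.1)
print(env.move_straight(w(-.155,0,.017),rate=.08,force_limit=10))
print(env.move_straight(w(-.100,0,.017),rate=.03,force_limit=14))
st=env.read_state(); P=st['position']; print('local x',(P[0]-c[0])*cc+(P[1]-c[1])*ss,P[2],st['force'],st['clock'])
env.move_straight(w(-.15,0,.03),rate=.1)
env.move_straight(w(-.15,0,.25),rate=.2)
env.goto([.25,-.40,.35],[180,0,-60])
p=env.grab_frame('side'); q=env.grab_frame('top')
im=np.zeros((420,800,3),np.uint8); im[:,:400]=cv2.resize(q['image'][120:260,190:323],(400,420)); im[:,400:]=cv2.resize(p['image'][130:230,220:315],(400,420))
cv2.imwrite('pics/l3.png',im)
st=env.read_state(); print(st['clock'],st['position'])
E
python3 j.py
```

```text
0.1 False 0.1001 [ 0.4 -0.4  0.3]
0.085 False 0.0849 [ 0.   0.1 -0.3]
0.07 False 0.07 [0.9 0.4 0.3]
0.058 False 0.0585 [ 5.2 -0.4 -0.2]
0.047 False 0.0464 [0.1 0.  0.6]
False
True
local x -0.11667475100211806 0.01468067871299308 [-0.07642289  0.22660608  0.1424932 ] 37.6417
41.1833 [ 0.25061094 -0.39941048  0.34976725]
```

View pics/l3.png

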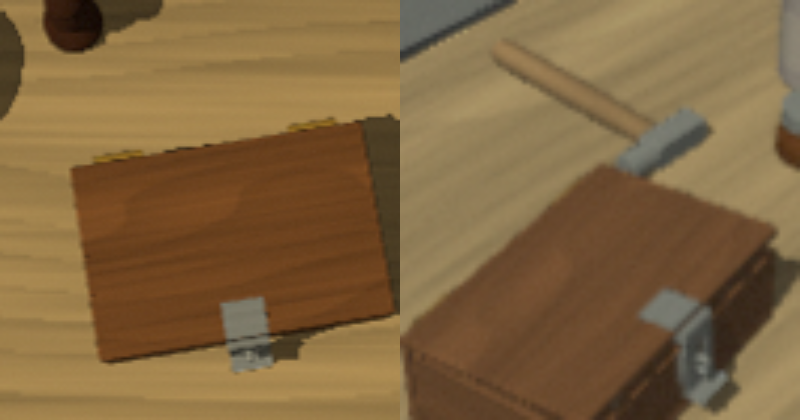

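The side view shows the hasp hanging down over the staple, with its lip at about (715,385). I have no pictures left, so I'll verify by touch. I'll re-press the lid, touch the case front beside the hasp as a reference, then push the hasp again. If it is home it should stop 22 mm in front of that reference.

```bash
cat > m.py <<'E'
from h import *
o=[180,-6,yawc]
def lx():
    P=env.read_state()['position']; return round((P[0]-c[0])*cc+(P[1]-c[1])*ss,4),round(P[2],4)
env.goto(w(-.055,.06,.14),[180,0,yawc])
env.move_straight(w(-.055,.06,.095),rate=.12)
print('lid',env.move_straight(w(-.055,.06,.072),rate=.03,force_limit=20),lx())
env.move_straight(w(-.055,.06,.13),rate=.15)
env.move_straight(w(-.13,.06,.13),o,rate=.2)
env.move_straight(w(-.13,.06,.017),rate=.15)
print('face',env.move_straight(w(-.075,.06,.017),rate=.03,force_limit=10),lx())
env.move_straight(w(-.14,.06,.017),rate=.15)
env.move_straight(w(-.14,0,.017),rate=.15)
print('hasp',env.move_straight(w(-.095,0,.017),rate=.03,force_limit=25),lx())
st=env.read_state(); print(st['clock'],st['force'].round(1))
E
python3 m.py
```

```text
lid True (np.float64(-0.0548), np.float64(0.0809))
face True (np.float64(-0.0932), np.float64(0.016))
hasp True (np.float64(-0.1148), np.float64(0.0137))
49.675 [-1.1 -0.1  1. ]
```

The lid measures shut (z 0.0809). The hasp stops 21.6 mm in front of the case face, against 22 mm expected, so it is home. I'll retreat and hand in.

Run:
```python
from h import *
env.move_straight(w(-.15,0,.025),rate=.1)
env.move_straight(w(-.15,0,.25),rate=.2)
env.goto([.25,-.40,.35],[180,0,-60]); env.dwell(.3)
print(env.read_state()['clock'],env.read_state()['force'])
print(env.close_job())
```

```text
53.4667 [-0.51937004  0.91142881  0.14820542]
the job is handed in; nothing more can be done
None
```

The key lies flat in the empty compartment, the lid is shut and the hasp measured fully home over the staple; I handed the job in at about 53 s, and it returned no verdict.

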